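Nest the graded cups in the centrifuge bucket

TASK

Load the grey centrifuge bucket by nesting the two loose cups in it in size order: first the large green cup, turned so that its two lugs drop into the notches of the bucket's blue ring and it stands fully home on the bucket's floor, then the small yellow cup upright, right down inside the green one. Do not force the lugs against the ring (feel for the notches), leave the tube rack, bottle and jar where they stand, and let go of everything.

Things in the scene. Friction and masses are not known exactly. Their poses are not given: they have to be found in the camera images.
- bucket: Outer vessel, fixed: grey round bucket on a flat dark foot 120 x 120 x 6 mm. Outer diameter 86, bore 65, inner floor 8 mm above the origin, body 44 mm high, with a blue notched ring on its rim. Origin: centre of its underside, on the bench; z up; x is the middle of the ring's possible settings.
- ring_top (a point): Centre of the blue ring's top, 58 mm above the bucket's origin; axes are the BUCKET's. Ring: bore 66, outer diameter 92, 14 high, two facing notches 16 wide cut right through it. It is stiff (0.5 N m), stays as set, and its setting is not reported: seen from above, the line through the notches lies up to 0.6 rad either side of the bucket's x axis. See it or feel for it.
- large_cup: Large open green cup, loose, upright, about 140 g: 90 mm high, outer diameter 60 from 34 mm up (48 at the foot), wall 3, inner floor 4 mm above the origin. Origin: centre of its underside, z up. Home, its origin is 8 mm above the bucket's; with the lugs resting on top of the ring it is at 20 mm.
- lugs (a point): Midpoint between the large cup's two lugs, on its axis, 42 mm above its origin; axes are the cup's. The lugs stick out along +x and -x (a half turn is the same), each 8 mm wide, 8 high (38 to 46 mm above the origin), out to 40 mm from the axis; a white stripe above each. They enter the notches within about 0.1 rad of the right angle.
- small_cup: Small open yellow cup, loose, upright, about 90 g, round: 125 mm high, outer diameter 46 from 45 mm up (34 at the foot), wall 3. Origin: centre of its underside, z up. Home in the large cup, its origin is 4 mm above the large cup's and its rim 39 mm above the large cup's rim.
- tube_rack: Bystander: blue rack of capped sample tubes, 70 x 150 mm, 96 mm high, loose, heavy; origin: centre of its underside.
- reagent_bottle: Bystander: white bottle with red cap, diameter 56, 100 mm high, loose; origin: centre of its underside.
- control_jar: Bystander: small amber jar with white cap, diameter 50, 55 mm high, loose; origin: centre of its underside.

How it is judged:
On the way, in this order (a step that is already met when the one before it is completed fails the run):
1. the large cup stands home on the bucket's floor, lugs in the notches (z of large_cup in the frame of bucket between 0.004 and 0.0115 m and horizontal distance between large_cup and bucket below 0.007 m and angle between large_cup's own z axis and vertical below 0.1 rad), for 0.2 s.
2. the small cup stands home inside the large cup, which is still home (all of step 1 and z of small_cup in the frame of large_cup between 0 and 0.0075 m and horizontal distance between small_cup and large_cup below 0.009 m and angle between small_cup's own z axis and vertical below 0.2 rad), for 0.2 s.
At the end, for the whole second after the job is handed in: Large cup home in the bucket (origin 4 to 11.5 mm above the bucket's, within 7 mm of its axis, tilt under 0.1 rad); small cup home in the large one (origin 0 to 7.5 mm above the large cup's, within 9 mm sideways, tilt under 0.2 rad); both below 20 mm/s and released (all of step 2 and linear speed of each of large_cup, small_cup below 0.02 m/s); the robot touches nothing.
It fails at once if the large cup's lugs are forced down on the ring with more than 80 N before it is home (contact force between large_cup and bucket above 80 N and z of large_cup in the frame of bucket above 0.0135 m).
It fails at once if the tube rack is moved more than 25 mm or tipped (distance of tube_rack from where it was at the start of the episode above 0.025 m or angle between tube_rack's own z axis and vertical above 0.3 rad).
It fails at once if the reagent bottle is moved more than 25 mm or tipped (distance of reagent_bottle from where it was at the start of the episode above 0.025 m or angle between reagent_bottle's own z axis and vertical above 0.3 rad).
It fails at once if the control jar is moved more than 25 mm or tipped (distance of control_jar from where it was at the start of the episode above 0.025 m or angle between control_jar's own z axis and vertical above 0.3 rad).
It also fails if it takes over 72 s, if anything falls off the work surface, if the arm or the gripper's body presses on something with over 40 N, if the wrist force passes 120 N, or if a joint passes its speed limit or range.

ROBOT

A 6-joint arm with a two-finger parallel gripper is mounted at the origin on the work surface. World frame = base frame: x ahead of the robot, y to its left, z up, the work surface at z = 0. Lengths are in m, angles in rad, forces in N, time in s.
With the tool pointing down it reaches from about 0.425 to 1.125 m from the base axis. Payload 14.9 kg.
Tool frame: the origin (TCP) lies midway between the tips of the shut fingers; the grasp point (between the pads) lies 19 mm behind it; z points along the fingers, y is the direction in which the jaws open and shut (so a half turn about z gives the same grasp; the last joint's range is limited). The gripper opens to 91 mm and grips with 3 to 60 N. Pads are 32 mm wide; open, the fingers measure 118 mm over their backs; the gripper's body (76 mm by 178 mm) begins 60 mm behind the grasp point.
Start: joints at [-1.152, 0.379, 1.734, -0, 1.028, -0.033], TCP at [0.306, -0.63, 0.214] pointing down, gripper open.
Joint ranges: [-2.77, 2.77], [-0.74, 2.19], [0, 2.66], [-1.06, 4.2], [0.31, 2.87], [-3.08, 3.08]. Speed limits (rad/s): [1.89, 1.89, 2.39, 3.14, 3.14, 3.14].

INTERFACE

Orientations are given as a rotation vector (axis times angle).
In Python, from workcell import telemetry, optics, order gives the robot as it stands.
- The arm moves only by the tool carry_out, never from a script. Its argument "series" is a list of rows, each a list of 7 numbers: the turn, a rotation vector about the tool's x, y, z in degrees, then the shift along the tool's x, y, z in cm, then the closure in counts, from 0 (fully open) to 255 (shut). In form: [[wx, wy, wz, tx, ty, tz, hand], ...]. A call has 1 to 12 rows; each row is the pose to reach, as a shift and turn from the pose commanded when the call began, along the tool's axes at that moment; what a row does not reach only later rows make up. A row lasts 1/12 s, in which the tool goes at most 41.7 mm and 7.16 degrees, less where a joint would pass 70% of its speed; a pose out of reach is approached as far as the arm can. A call with a gripper value outside its range is refused whole. The fingers move at their own pace and stop on an object; "squeeze" is the grip in N (left out, the last holds). Time passes only in rows, so rows that repeat a pose let the fingers close. It gives the time, the measured TCP pose, the force and the opening at its end, in the units of the state.
- telemetry.state(): the state, without advancing time (a new reading comes with each control period).
- optics.get_image(name): name is "scene" or "top"; returns a dict with "color" (400x640x3 uint8, red, green, blue), "fx", "fy", "cx", "cy" (pixels), "R" (3x3) and "t" (3): a world point X has camera coordinates R X + t. Camera axes: x right, y down, z forward; pixel columns grow to the right and rows downward; lengths in m; the calibration is good to about 2 mm. A picture is of the moment at which its call begins. There is no depth.
- order.close_job(): hands the job in, once; it reports no verdict.
The state is a dict: "time_s": time; "joint_pos": joint angles; "qd": joint speeds; "tau": joint torques, N m; "position": TCP position; "tcp_rot": TCP orientation; "wrist_force": force on the tool from outside, world axes, zero at the start; "torque": the same for the moment, N m; "opening": opening from 0.0 (shut) to 1.0 (fully open).
Only numpy, scipy, OpenCV 4.12 (cv2) and the standard library are available. Lean on these libraries where they do the work, as an engineer would, in place of code of your own. Each camera call takes 0.05 s, during which the arm holds its last target. There are 200 camera calls.

## Working session

There is one attempt and no reset: what is moved stays moved. The work goes in short steps, Python scripts to look and compute and a tool call to move; the robot and the scene stay as the last step left them, time stands still between calls to the robot, and variables do not carry over. Pictures are saved under pics/ and viewed, about 8 in all and at most 12, crops included, and the job is handed in when it is done.

Besides the shell and the picture viewer there is one more tool, called after "Request:" by a JSON object that holds its "method" and its "body", one argument or row to a line. carry_out: Moves the arm, as the interface text tells. Its arguments: {"type":"object","properties":{"series":{"type":"array","items":{"type":"array","items":{"type":"number"}}},"squeeze":{"type":"number"}},"required":["series"]}

```bash
ls; mkdir -p pics
python3 - <<'E'
from workcell import telemetry, optics
import cv2
s=telemetry.state()
for k,v in s.items(): print(k,v)
for n in("scene","top"):
    d=optics.get_image(n); cv2.imwrite(f"pics/{n}0.png",d["color"][:,:,::-1])
    print(n,d["fx"],d["fy"],d["cx"],d["cy"],d["R"],d["t"])
E
```

```text
pics
time_s 0.0
joint_pos [-1.15231295e+00  3.79401643e-01  1.73475130e+00 -1.85792786e-06
  1.02848201e+00 -3.32650531e-02]
qd [ 0.00050569  0.00064973 -0.00128956 -0.00078155 -0.00061034 -0.00083056]
tau [-9.04117042e-04 -7.63736486e+01 -4.34373736e+01  6.49227365e-02
  4.24994587e-02 -8.54405152e-05]
position [ 0.30544178 -0.62942947  0.21330769]
tcp_rot [-3.06079499e+00 -7.03358661e-01  3.15751240e-04]
wrist_force [-0.0033201   0.49395636 -0.13875376]
torque [ 0.00435002  0.01247107 -0.00051422]
opening 1.0014775925921773
scene 457.3178765776768 457.3178765776768 312.5941221032822 206.09516869553042 [[ 0.88798804  0.45966394 -0.01364927]
 [ 0.36561719 -0.72368718 -0.58532122]
 [-0.27892886  0.51476783 -0.8106866 ]] [-0.55080042 -0.14976303  1.498151  ]
top 497.5122169690779 497.5122169690779 314.3191379495868 209.05280378778198 [[-0.00543534 -0.99998378 -0.00169936]
 [-0.99701668  0.00555004 -0.07698665]
 [ 0.07699483  0.00127584 -0.99703068]] [0.04635789 0.61372486 1.25075367]
```

View pics/scene0.png

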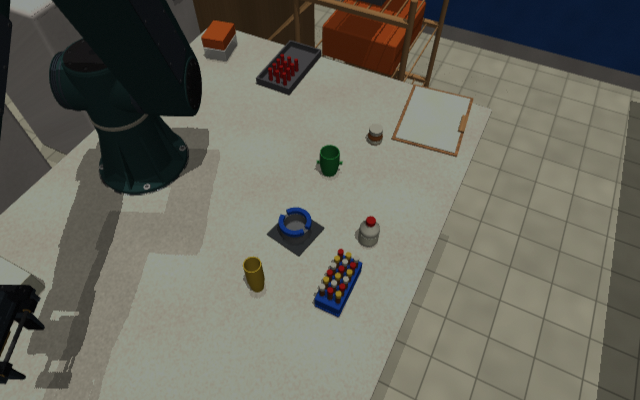

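View pics/top0.png

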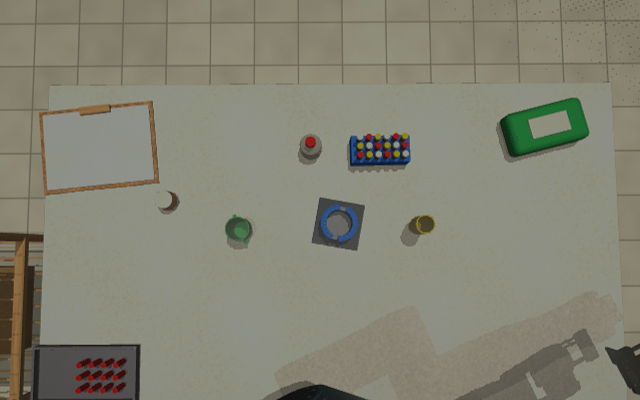

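The scene view shows the green cup at (330,160), bucket at (295,225), yellow cup at (254,273), rack (339,282), bottle (369,232) and jar (375,134). In the top view they are at: green (238,229), bucket (338,223), yellow (424,224), bottle (311,147), rack (380,150) and jar (168,201).

```bash
cat > h.py <<'E'
import numpy as np, cv2
from workcell import telemetry, optics
from scipy.spatial.transform import Rotation as Ro
def ray(d,u,v):
    c=-d["R"].T@d["t"]; w=d["R"].T@np.array([(u-d["cx"])/d["fx"],(v-d["cy"])/d["fy"],1]); return c,w
def cast(d,u,v,z):
    c,w=ray(d,u,v); return c+w*(z-c[2])/w[2]
def proj(d,X):
    p=d["R"]@np.asarray(X,float)+d["t"]; return p[0]/p[2]*d["fx"]+d["cx"],p[1]/p[2]*d["fy"]+d["cy"]
def mask(d,lo,hi,roi=None):
    m=cv2.inRange(cv2.cvtColor(d["color"],cv2.COLOR_RGB2HSV),np.array(lo),np.array(hi))
    if roi:
        k=np.zeros_like(m); x,y,w,h=roi; k[y:y+h,x:x+w]=255; m&=k
    return m
def crop(d,x,y,w,h,k):
    return cv2.resize(d["color"][y:y+h,x:x+w,::-1],None,fx=k,fy=k,interpolation=cv2.INTER_CUBIC)
E
python3 - <<'E'
from h import *
t=optics.get_image("top"); s=optics.get_image("scene")
a=crop(t,203,190,70,70,5);b=crop(t,303,190,70,70,5);c=crop(t,390,190,70,70,5)
e=crop(s,300,130,70,70,5);f=crop(s,260,190,70,70,5);g=crop(s,220,240,70,70,5)
im=np.vstack([np.hstack([a,b,c]),np.hstack([e,f,g])])
im=cv2.resize(im,(792,528)); im=cv2.convertScaleAbs(im,alpha=1.6); cv2.imwrite("pics/c1.png",im)
for n,d,roi_g,roi_b,roi_y in (("top",t,(203,190,70,70),(303,190,70,70),(395,200,60,50)),("scene",s,(300,130,70,70),(260,190,70,70),(220,240,70,70))):
    for nm,lo,hi,r in (("g",(45,80,20),(85,255,255),roi_g),("b",(105,120,40),(130,255,255),roi_b),("y",(18,120,40),(35,255,255),roi_y)):
        m=mask(d,lo,hi,r); ys,xs=np.nonzero(m); print(n,nm,len(xs),xs.min(),xs.max(),ys.min(),ys.max(),xs.mean(),ys.mean())
E
```

```text
top g 271 225 248 215 243 239.5350553505535 228.8560885608856
top b 462 321 357 205 241 339.13852813852816 222.4978354978355
top y 139 415 434 215 233 423.50359712230215 223.2158273381295
scene g 529 317 341 145 175 329.10775047258977 159.7069943289225
scene b 424 278 311 208 237 294.87735849056605 222.20518867924528
scene y 553 243 263 257 291 253.84267631103074 273.2007233273056
```

View pics/c1.png

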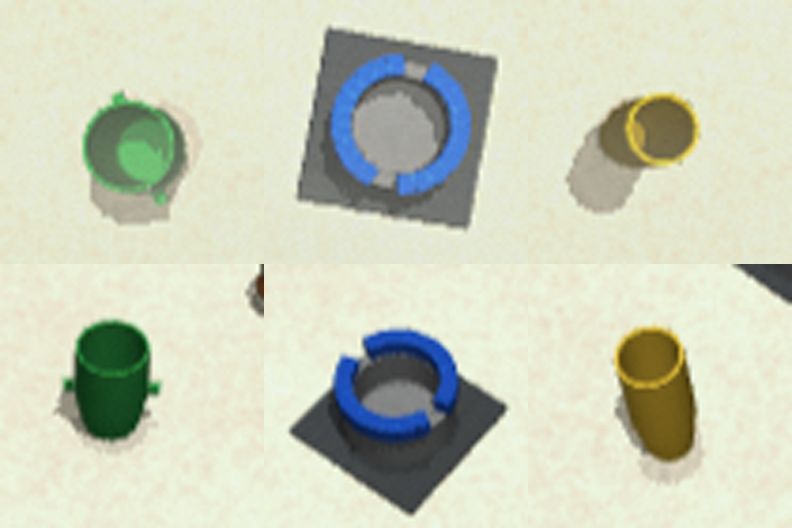

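The crops show the notches clearly in the top view, at about (343,208.6) and (334.8,237.4). The green cup's lugs are at (234.8,216.2) and (245.7,242.8), and the yellow rim is centred at (425,224).

Run:
```python
from h import *
t=optics.get_image("top"); s=optics.get_image("scene")
def pr(n,X): print(n,np.round(X,4))
def line(n,d,p,q,z):
    P=cast(d,*p,z);Q=cast(d,*q,z);pr(n,np.r_[(P+Q)/2,np.degrees(np.arctan2(Q[1]-P[1],Q[0]-P[0])),np.linalg.norm(P-Q)])
line("lugs top",t,(234.8,216.2),(245.7,242.8),.042)
line("lugs scene",s,(318,162.1),(340.8,162.9),.042)
pr("green rim top",cast(t,237.2,228.7,.09)); pr("green rim scene",cast(s,330,152.3,.09))
line("notch top",t,(343,208.6),(334.8,237.4),.056)
pr("ring c top",cast(t,339.2,223,.058))
pr("yel top",cast(t,425.3,224.5,.125)); pr("yel scene",cast(s,252.4,264.9,.125))
# dark foot
m=(t["color"].max(2)<75).astype(np.uint8)*255
k=np.zeros_like(m);k[190:260,303:373]=255;m&=k
m=cv2.morphologyEx(m,cv2.MORPH_OPEN,np.ones((2,2)))
r=cv2.minAreaRect(cv2.findNonZero(m)); pts=cv2.boxPoints(r)
w=np.array([cast(t,*p,.006) for p in pts]); pr("foot",w); pr("c",w.mean(0))
for n,p,z in(("bottle",(311,143),.1),("jar",(168,201),.055),("rackUL",(349,135),.09),("rackLR",(410,167),.09)): pr(n,cast(t,*p,z))
st=telemetry.state();R=Ro.from_rotvec(st["tcp_rot"]).as_matrix();print(np.round(R,4))
```

```text
lugs top [ 5.620000e-01  2.297000e-01  4.200000e-02 -1.574602e+02  7.270000e-02]
lugs scene [ 0.5607  0.2302  0.042  24.0185  0.0711]
green rim top [0.5622 0.2299 0.09  ]
green rim scene [0.5622 0.2297 0.09  ]
notch top [ 5.764000e-01 -1.810000e-02  5.600000e-02  1.636074e+02  7.470000e-02]
ring c top [ 0.5762 -0.0187  0.058 ]
yel top [ 0.5683 -0.2179  0.125 ]
yel scene [ 0.5695 -0.2202  0.125 ]
foot [[ 0.5284  0.0486  0.006 ]
 [ 0.6434  0.027   0.006 ]
 [ 0.6217 -0.0883  0.006 ]
 [ 0.507  -0.066   0.006 ]]
c [ 0.5751 -0.0197  0.006 ]
bottle [0.7693 0.0501 0.1   ]
jar [0.6338 0.4091 0.055 ]
rackUL [ 0.7908 -0.0433  0.09  ]
rackLR [ 0.7106 -0.1914  0.09  ]
[[ 8.997e-01  4.366e-01 -1.000e-04]
 [ 4.366e-01 -8.997e-01  3.000e-04]
 [ 0.000e+00 -3.000e-04 -1.000e+00]]
```

```bash
cat >> h.py <<'E'
def go(x,y,z,yaw):
    st=telemetry.state();R=Ro.from_rotvec(st["tcp_rot"])
    T=Ro.from_euler("z",yaw,degrees=True)*Ro.from_euler("x",180,degrees=True)
    d=R.inv().apply(np.array([x,y,z])-st["position"])*100
    w=(R.inv()*T).as_rotvec(degrees=True)
    print("t %.2f"%st["time_s"],"pos",np.round(st["position"],4),"yaw %.2f"%np.degrees(np.arctan2(*R.as_matrix()[1::-1,0])),"q6 %.2f"%st["joint_pos"][5],"F",np.round(st["wrist_force"],1),"M",np.round(st["torque"],2),"op %.3f"%st["opening"])
    print("ROW",np.round(w,2),np.round(d,2))
E
python3 -c "
from h import *
go(.562,.2298,.2,23.4)"
```

```text
t 0.30 pos [ 0.3055 -0.6297  0.2137] yaw 25.88 q6 -0.03 F [ 0.3 -0.1 -0.7] M [ 0.04 -0.02 -0.04] op 1.000
ROW [-0.02  0.    2.48] [ 60.59 -66.13   1.39]
```

Request:
{"method": "carry_out", "body": {
  "series": [
    [0, 0, 1.2, 30, -33, 0, 0],
    [0, 0, 1.2, 30, -33, 0, 0],
    [0, 0, 1.2, 30, -33, 0, 0],
    [0, 0, 1.2, 30, -33, 0, 0],
    [0, 0, 1.2, 30, -33, 0, 0],
    [0, 0, 1.2, 30, -33, 0, 0],
    [0, 0, 1.2, 30, -33, 0, 0],
    [0, 0, 1.2, 30, -33, 0, 0],
    [0, 0, 1.2, 30, -33, 0, 0],
    [0, 0, 1.2, 30, -33, 0, 0],
    [0, 0, 1.2, 30, -33, 0, 0],
    [0, 0, 1.2, 30, -33, 0, 0]
  ]
}}

```text
time_s: 1.3
position: [0.4321, -0.1981, 0.214]
tcp_rot: [-3.067, -0.676, -0.0]
wrist_force: [-0.7, -0.8, -0.9]
opening: 0.998
```

```bash
python3 -c "
from h import *
go(.562,.2298,.2,23.4)"
```

```text
t 1.30 pos [ 0.4321 -0.1981  0.214 ] yaw 24.87 q6 0.66 F [-0.7 -0.8 -0.9] M [-0.    0.06  0.01] op 0.998
ROW [-0.02 -0.02  1.47] [ 29.78 -33.36   1.43]
```

Request:
{"method": "carry_out", "body": {
  "series": [
    [0, 0, 1.4, 29.7, -33.3, 1.4, 0],
    [0, 0, 1.4, 29.7, -33.3, 1.4, 0],
    [0, 0, 1.4, 29.7, -33.3, 1.4, 0],
    [0, 0, 1.4, 29.7, -33.3, 1.4, 0],
    [0, 0, 1.4, 29.7, -33.3, 1.4, 0],
    [0, 0, 1.4, 29.7, -33.3, 1.4, 0],
    [0, 0, 1.4, 29.7, -33.3, 1.4, 0],
    [0, 0, 1.4, 29.7, -33.3, 1.4, 0],
    [0, 0, 1.4, 29.7, -33.3, 1.4, 0],
    [0, 0, 1.4, 29.7, -33.3, 1.4, 0],
    [0, 0, 1.4, 29.7, -33.3, 1.4, 0],
    [0, 0, 1.4, 29.7, -33.3, 1.4, 0]
  ]
}}

```text
time_s: 2.3
position: [0.5637, 0.2288, 0.1999]
tcp_rot: [-3.075, -0.638, -0.002]
wrist_force: [-0.4, 0.6, -0.0]
opening: 0.996
```

```bash
python3 -c "
from h import *
go(.562,.2298,.058,23.4)
s=optics.get_image('scene');x,y,w,h=260,80,140,105
cv2.imwrite('pics/s2.png',crop(s,x,y,w,h,5))
"
```

```text
t 2.30 pos [0.5637 0.2288 0.1999] yaw 23.45 q6 1.51 F [-0.4  0.6 -0. ] M [ 0.01  0.   -0.03] op 0.996
ROW [-0.02 -0.07  0.05] [-0.13 -0.16 14.19]
```

View pics/s2.png

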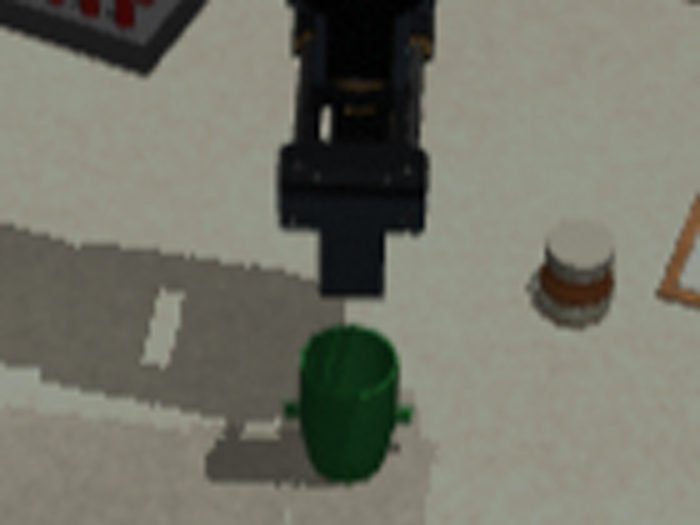

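The gripper is straight above the green cup at (345,330) in the crop, and the view is clear. I'll go down next.

Request:
{"method": "carry_out", "body": {
  "series": [
    [0, 0, 0, -0.13, -0.16, 3.5, 0],
    [0, 0, 0, -0.13, -0.16, 7, 0],
    [0, 0, 0, -0.13, -0.16, 9, 0],
    [0, 0, 0, -0.13, -0.16, 11, 0],
    [0, 0, 0, -0.13, -0.16, 13, 0],
    [0, 0, 0, -0.13, -0.16, 14.2, 0],
    [0, 0, 0, -0.13, -0.16, 14.2, 0],
    [0, 0, 0, -0.13, -0.16, 14.2, 0]
  ]
}}

```text
time_s: 3.02
position: [0.5603, 0.225, 0.058]
tcp_rot: [3.077, 0.633, -0.001]
wrist_force: [0.1, 0.7, -0.1]
opening: 1.0
```

Request:
{"method": "carry_out", "body": {
  "series": [
    [0, 0, 0, 0, 0, 0, 255],
    [0, 0, 0, 0, 0, 0, 255],
    [0, 0, 0, 0, 0, 0, 255],
    [0, 0, 0, 0, 0, 0, 255],
    [0, 0, 0, 0, 0, 0, 255],
    [0, 0, 0, 0, 0, 0, 255],
    [0, 0, 0, 0, 0, 0, 255],
    [0, 0, 0, 0, 0, 0, 255],
    [0, 0, 0, 0, 0, 0, 255],
    [0, 0, 0, 0, 0, 0, 255],
    [0, 0, 0, 0, 0, 0, 255],
    [0, 0, 0, 0, 0, 0, 255]
  ],
  "squeeze": 20
}}

```text
time_s: 4.02
position: [0.5608, 0.2258, 0.0584]
tcp_rot: [-3.077, -0.634, -0.001]
wrist_force: [-1.0, 1.0, 6.4]
opening: 0.667
```

```bash
python3 -c "
from h import *
go(.5757,-.0185,.18,-16.4)"
```

```text
t 4.02 pos [0.5608 0.2258 0.0584] yaw 23.29 q6 1.51 F [-1.   1.   6.4] M [-0.01  0.06 -0.04] op 0.667
ROW [-2.000e-02 -4.000e-02  3.969e+01] [ -8.28  23.03 -12.17]
```

Request:
{"method": "carry_out", "body": {
  "series": [
    [0, 0, 0, 0, 0, -2, 255],
    [0, 0, 0, 0, 0, -5, 255],
    [0, 0, 0, 0, 0, -8.5, 255],
    [0, 0, 0, 0, 0, -12, 255],
    [0, 0, 6, -1.2, 3.3, -12.2, 255],
    [0, 0, 12, -2.5, 7, -12.2, 255],
    [0, 0, 18, -3.8, 10.5, -12.2, 255],
    [0, 0, 24, -5.1, 14, -12.2, 255],
    [0, 0, 30, -6.3, 17.5, -12.2, 255],
    [0, 0, 36, -7.4, 20.5, -12.2, 255],
    [0, 0, 39.7, -8.3, 23, -12.2, 255],
    [0, 0, 39.7, -8.3, 23, -12.2, 255]
  ]
}}

```text
time_s: 5.02
position: [0.575, -0.0222, 0.1798]
tcp_rot: [3.107, -0.459, -0.0]
wrist_force: [-0.1, 0.3, -1.0]
opening: 0.667
```

Request:
{"method": "carry_out", "body": {
  "series": [
    [0, 0, 0, 0, 0, 0, 255],
    [0, 0, 0, 0, 0, 0, 255],
    [0, 0, 0, 0, 0, 0, 255],
    [0, 0, 0, 0, 0, 0, 255]
  ]
}}

```text
time_s: 5.35
position: [0.5749, -0.0175, 0.1798]
tcp_rot: [-3.11, 0.446, 0.0]
wrist_force: [1.1, 0.1, -1.8]
opening: 0.665
```

```bash
python3 -c "
from h import *
go(.5757,-.0185,.18,-16.4)
s=optics.get_image('scene');t=optics.get_image('top')
a=crop(s,240,150,90,100,5);b=crop(t,293,180,68,100,5)
im=cv2.convertScaleAbs(np.hstack([a,b]),alpha=1.6);cv2.imwrite('pics/s3.png',im)
"
```

```text
t 5.35 pos [ 0.5749 -0.0175  0.1798] yaw -16.32 q6 1.78 F [ 1.1  0.1 -1.8] M [ 0.03  0.06 -0.02] op 0.665
ROW [-0.    0.01  0.08] [ 0.1   0.08 -0.02]
```

View pics/s3.png

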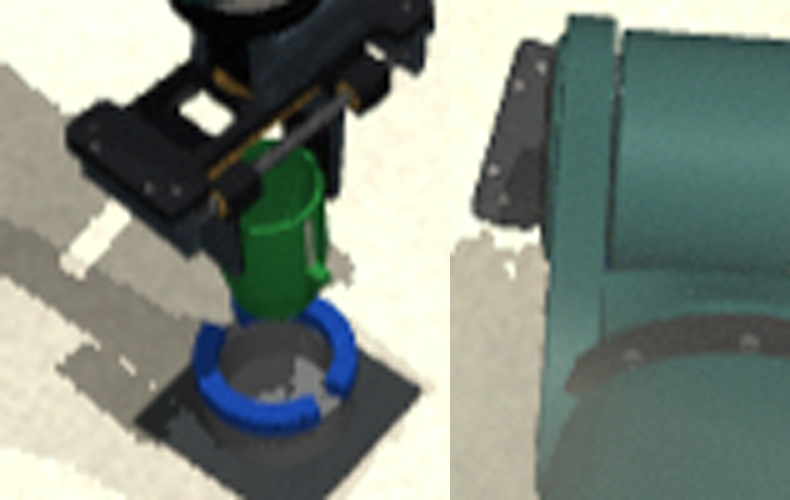

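The scene crop shows the cup held upright above the bucket, with a lug at crop (319,272), i.e. pixel (303.8,204.4). The arm blocks the top view.

```bash
python3 -c "
from h import *
s=optics.get_image('scene');st=telemetry.state();p=st['position'];R=Ro.from_rotvec(st['tcp_rot']).as_matrix()
for o in (0,.0027): 
  for r in (.036,.040): 
    X=p+R[:,0]*(o+r);X[2]=p[2]-.058+.042;print(o,r,np.round(proj(s,X),1))
X=cast(s,303.8,204.4,p[2]-.016);print(np.round(R.T@(X-p),4))
m=mask(s,(45,80,20),(85,255,255),(270,160,60,70))
ys,xs=np.nonzero(m)
for y in range(ys.max()-14,ys.max()+1): r=xs[ys==y];print(y,r.min(),r.max(),end='; ')
# predicted silhouette of foot circle
for o in(0,.0027):
  c=p+R[:,0]*o; P=np.array([proj(s,c+np.array([.024*np.cos(a),.024*np.sin(a),-.058])) for a in np.linspace(0,6.28,60)]);print(P.min(0),P.max(0))
E=None
"
```

```text
0 0.036 [303.1 205.1]
0 0.04 [304.2 205.9]
0.0027 0.036 [303.8 205.7]
0.0027 0.04 [304.9 206.5]
[ 0.0358 -0.0028  0.016 ]
199 288 304; 200 288 304; 201 289 304; 202 289 304; 203 289 304; 204 288 305; 205 285 305; 206 286 305; 207 286 304; 208 286 303; 209 287 302; 210 287 301; 211 288 300; 212 290 299; 213 292 297; [285.07772734 199.67688008] [302.9104885  214.16294208]
[285.77895058 200.22215416] [303.62773601 214.73410725]
```

Request:
{"method": "carry_out", "body": {
  "series": [
    [0, 0, 0, -0.08, 0.09, 2, 255],
    [0, 0, 0, -0.08, 0.09, 4, 255],
    [0, 0, 0, -0.08, 0.09, 6, 255],
    [0, 0, 0, -0.08, 0.09, 7.5, 255],
    [0, 0, 0, -0.08, 0.09, 8.5, 255],
    [0, 0, 0, -0.08, 0.09, 9.2, 255],
    [0, 0, 0, -0.08, 0.09, 9.6, 255],
    [0, 0, 0, -0.08, 0.09, 9.8, 255],
    [0, 0, 0, -0.08, 0.09, 9.8, 255],
    [0, 0, 0, -0.08, 0.09, 9.8, 255]
  ]
}}

```text
time_s: 6.33
position: [0.5745, -0.0191, 0.0825]
tcp_rot: [-3.109, 0.448, -0.001]
wrist_force: [-0.1, -0.1, -1.2]
opening: 0.664
```

```bash
python3 -c "
from h import *
go(.5739,-.0182,.078,-16.4)
s=optics.get_image('scene')
cv2.imwrite('pics/s4.png',cv2.convertScaleAbs(crop(s,260,185,80,70,9),alpha=1.6))
"
```

```text
t 6.33 pos [ 0.5745 -0.0191  0.0825] yaw -16.41 q6 1.78 F [-0.1 -0.1 -1.2] M [0.05 0.04 0.03] op 0.664
ROW [-0.01 -0.05 -0.01] [-0.08 -0.07  0.45]
```

View pics/s4.png

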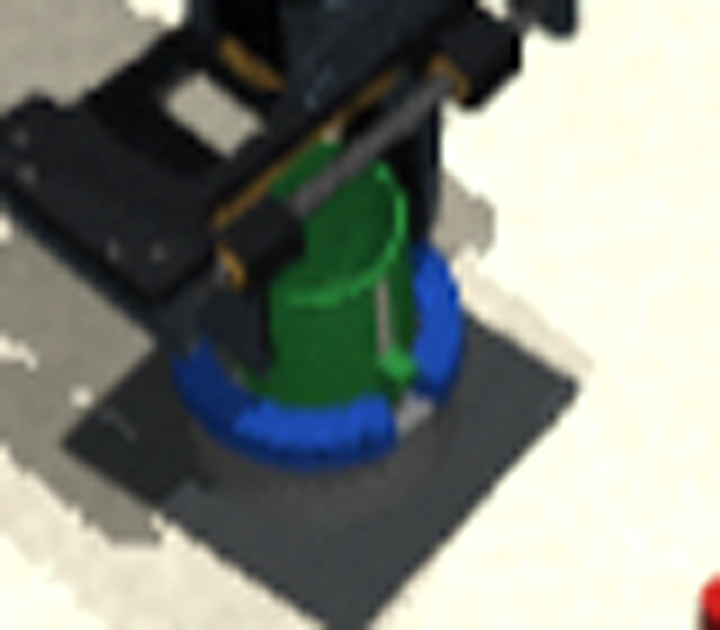

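The near lug at crop (397,367) is lined up over the notch at (410,410), so I'll lower it gently.

Request:
{"method": "carry_out", "body": {
  "series": [
    [0, 0, 0, -0.04, -0.03, 0.2, 255],
    [0, 0, 0, -0.04, -0.03, 0.35, 255],
    [0, 0, 0, -0.04, -0.03, 0.5, 255],
    [0, 0, 0, -0.04, -0.03, 0.6, 255],
    [0, 0, 0, -0.04, -0.03, 0.7, 255],
    [0, 0, 0, -0.04, -0.03, 0.8, 255]
  ]
}}

```text
time_s: 6.88
position: [0.5737, -0.0186, 0.0738]
tcp_rot: [-3.109, 0.448, 0.0]
wrist_force: [0.0, -0.5, -0.8]
opening: 0.671
```

Request:
{"method": "carry_out", "body": {
  "series": [
    [0, 0, 0, 0, 0, 0.2, 255],
    [0, 0, 0, 0, 0, 0.4, 255],
    [0, 0, 0, 0, 0, 0.55, 255],
    [0, 0, 0, 0, 0, 0.65, 255],
    [0, 0, 0, 0, 0, 0.7, 255],
    [0, 0, 0, 0, 0, 0.75, 255],
    [0, 0, 0, 0, 0, 0.75, 255]
  ]
}}

```text
time_s: 7.47
position: [0.5739, -0.0187, 0.0665]
tcp_rot: [3.109, -0.448, 0.0]
wrist_force: [0.1, -1.9, 0.1]
opening: 0.666
```

Request:
{"method": "carry_out", "body": {
  "series": [
    [0, 0, 0, 0, 0, 0.1, 255],
    [0, 0, 0, 0, 0, 0.1, 255],
    [0, 0, 0, 0, 0, 0, 0],
    [0, 0, 0, 0, 0, 0, 0],
    [0, 0, 0, 0, 0, 0, 0],
    [0, 0, 0, 0, 0, 0, 0],
    [0, 0, 0, 0, 0, 0, 0],
    [0, 0, 0, 0, 0, 0, 0],
    [0, 0, 0, 0, 0, 0, 0]
  ]
}}

```text
time_s: 8.22
position: [0.5737, -0.0187, 0.0664]
tcp_rot: [-3.109, 0.449, 0.0]
wrist_force: [0.1, -0.9, 0.4]
opening: 0.998
```

Request:
{"method": "carry_out", "body": {
  "series": [
    [0, 0, 0, 0, 0, -2, 0],
    [0, 0, 0, 0, 0, -4, 0],
    [0, 0, 0, 0, 0, -8, 0],
    [0, 0, 0, 0, 0, -12, 0],
    [0, 0, 0, 0, 0, -16, 0],
    [0, 0, 0, 0, 0, -17, 0],
    [0, 0, 0, 0, 0, -17, 0]
  ]
}}

```text
time_s: 8.8
position: [0.5756, -0.0188, 0.2401]
tcp_rot: [-3.109, 0.448, -0.009]
wrist_force: [0.5, -0.1, 0.8]
opening: 1.001
```

```bash
python3 -c "
from h import *
go(.569,-.2188,.23,-16.4)"
```

```text
t 8.80 pos [ 0.5756 -0.0188  0.2401] yaw -16.41 q6 1.78 F [ 0.5 -0.1  0.8] M [0.03 0.02 0.01] op 1.001
ROW [-0.07 -0.34 -0.01] [ 5.02 19.37  1.01]
```

Request:
{"method": "carry_out", "body": {
  "series": [
    [0, 0, 0, 5, 19.4, 0, 0],
    [0, 0, 0, 5, 19.4, 0, 0],
    [0, 0, 0, 5, 19.4, 0, 0],
    [0, 0, 0, 5, 19.4, 0, 0],
    [0, 0, 0, 5, 19.4, 0, 0],
    [0, 0, 0, 5, 19.4, 0, 0],
    [0, 0, 0, 5, 19.4, 0, 0],
    [0, 0, 0, 5, 19.4, 0, 0],
    [0, 0, 0, 5, 19.4, 0, 0],
    [0, 0, 0, 5, 19.4, 0, 0]
  ]
}}

```text
time_s: 9.63
position: [0.5668, -0.2178, 0.236]
tcp_rot: [-3.11, 0.446, 0.001]
wrist_force: [-0.0, -0.8, -0.9]
opening: 1.003
```

```bash
python3 -c "
from h import *
go(.569,-.219,.094,-16.4)
t=optics.get_image('top');s=optics.get_image('scene')
a=crop(s,260,180,80,80,5);b=crop(t,303,190,70,80,5)
cv2.imwrite('pics/s5.png',cv2.convertScaleAbs(np.hstack([a,b]),alpha=1.6))
"
```

```text
t 9.63 pos [ 0.5668 -0.2178  0.236 ] yaw -16.34 q6 1.45 F [-0.  -0.8 -0.9] M [ 0.03  0.07 -0.05] op 1.003
ROW [-0.01  0.04  0.06] [ 0.25  0.06 14.2 ]
```

View pics/s5.png

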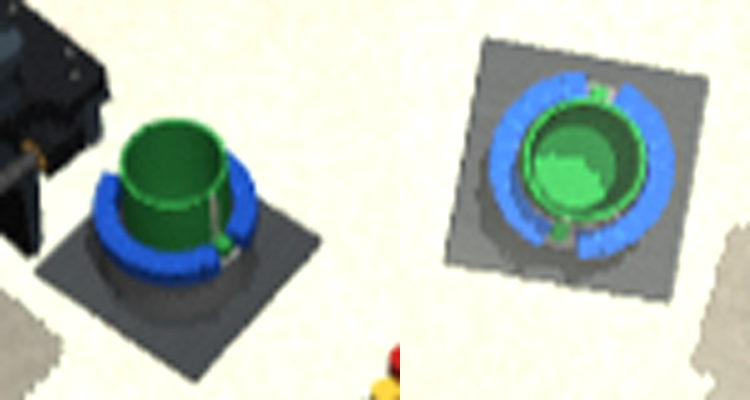

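The lugs sit in the notches at (600,92) and (560,232) in the top crop, and the green cup looks home. Next I'll grasp the yellow cup.

Request:
{"method": "carry_out", "body": {
  "series": [
    [0, 0, 0, 0.2, 0, 3, 0],
    [0, 0, 0, 0.2, 0, 6, 0],
    [0, 0, 0, 0.2, 0, 8.5, 0],
    [0, 0, 0, 0.2, 0, 10.5, 0],
    [0, 0, 0, 0.2, 0, 12.5, 0],
    [0, 0, 0, 0.2, 0, 13.6, 0],
    [0, 0, 0, 0.2, 0, 14.2, 0],
    [0, 0, 0, 0.2, 0, 14.2, 0],
    [0, 0, 0, 0.2, 0, 14.2, 0],
    [0, 0, 0, 0.2, 0, 14.2, 0]
  ]
}}

```text
time_s: 10.57
position: [0.5695, -0.2197, 0.0956]
tcp_rot: [3.109, -0.448, 0.002]
wrist_force: [1.0, 0.2, 0.1]
opening: 0.998
```

```bash
python3 -c "
from h import *
go(.569,-.219,.094,-16.4)
s=optics.get_image('scene');t=optics.get_image('top')
print('green rim top',cast(t,339.8,222,.098),'scene',cast(s,260+34.8,180+32.4,.098))
cv2.imwrite('pics/s6.png',cv2.convertScaleAbs(crop(s,210,220,90,90,6),alpha=1.6))
"
```

```text
t 10.57 pos [ 0.5695 -0.2197  0.0956] yaw -16.41 q6 1.45 F [1.  0.2 0.1] M [ 0.08  0.02 -0.04] op 0.998
ROW [ 0.01 -0.09 -0.01] [-0.07 -0.05  0.16]
green rim top [ 0.57663756 -0.01827087  0.098     ] scene [ 0.57672637 -0.01861654  0.098     ]
```

View pics/s6.png

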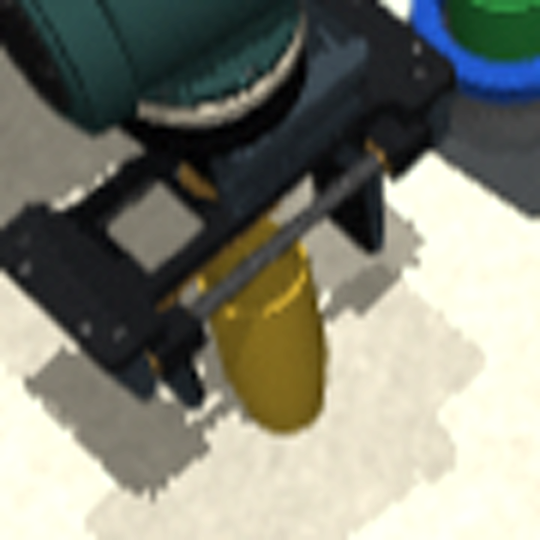

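The yellow cup at crop (265,320) stands between the open fingers. I'll close on it and lift.

Request:
{"method": "carry_out", "body": {
  "series": [
    [0, 0, 0, 0, 0, 0, 255],
    [0, 0, 0, 0, 0, 0, 255],
    [0, 0, 0, 0, 0, 0, 255],
    [0, 0, 0, 0, 0, 0, 255],
    [0, 0, 0, 0, 0, 0, 255],
    [0, 0, 0, 0, 0, 0, 255],
    [0, 0, 0, 0, 0, 0, 255],
    [0, 0, 0, 0, 0, 0, 255],
    [0, 0, 0, 0, 0, 0, 255],
    [0, 0, 0, 0, 0, 0, 255],
    [0, 0, 0, 0, 0, 0, 255]
  ],
  "squeeze": 20
}}

```text
time_s: 11.58
position: [0.5688, -0.2194, 0.0944]
tcp_rot: [-3.109, 0.449, 0.0]
wrist_force: [-0.3, 0.3, 0.2]
opening: 0.497
```

Request:
{"method": "carry_out", "body": {
  "series": [
    [0, 0, 0, 0, 0, -1, 255],
    [0, 0, 0, 0, 0, -3, 255],
    [0, 0, 0, 0, 0, -6, 255],
    [0, 0, 0, 0, 0, -9, 255],
    [0, 0, 0, 0, 0, -12, 255],
    [0, 0, 0, 0, 0, -14, 255],
    [0, 0, 0, 0, 0, -14, 255],
    [0, 0, 0, 0, 0, -14, 255],
    [0, 0, 0, 0, 0, -14, 255]
  ]
}}

```text
time_s: 12.33
position: [0.5682, -0.2192, 0.2336]
tcp_rot: [-3.109, 0.449, 0.002]
wrist_force: [0.2, -0.1, -2.2]
opening: 0.492
```

```bash
python3 -c "
from h import *
go(.576,-.0186,.236,-16.4)"
```

```text
t 12.33 pos [ 0.5682 -0.2192  0.2336] yaw -16.42 q6 1.45 F [ 0.2 -0.1 -2.2] M [ 0.08  0.03 -0.  ] op 0.492
ROW [-0.01  0.06 -0.02] [ -4.92 -19.46  -0.23]
```

Request:
{"method": "carry_out", "body": {
  "series": [
    [0, 0, 0, -0.7, -2.8, 0, 255],
    [0, 0, 0, -1.5, -6, 0, 255],
    [0, 0, 0, -2.4, -9.5, 0, 255],
    [0, 0, 0, -3.3, -13, 0, 255],
    [0, 0, 0, -4.1, -16, 0, 255],
    [0, 0, 0, -4.6, -18.3, 0, 255],
    [0, 0, 0, -4.9, -19.4, 0, 255],
    [0, 0, 0, -4.9, -19.4, 0, 255],
    [0, 0, 0, -4.9, -19.4, 0, 255],
    [0, 0, 0, -4.9, -19.4, 0, 255],
    [0, 0, 0, -4.9, -19.4, 0, 255],
    [0, 0, 0, -4.9, -19.4, 0, 255]
  ]
}}

```text
time_s: 13.33
position: [0.5766, -0.0205, 0.2342]
tcp_rot: [3.109, -0.45, -0.0]
wrist_force: [-0.1, 0.1, -0.3]
opening: 0.492
```

```bash
python3 -c "
from h import *
go(.576,-.0186,.18,-16.4)
s=optics.get_image('scene')
cv2.imwrite('pics/s7.png',cv2.convertScaleAbs(crop(s,250,140,90,100,6),alpha=1.6))
p=telemetry.state()['position']
P=np.array([proj(s,p+np.array([.017*np.cos(a),.017*np.sin(a),-.0945])) for a in np.linspace(0,6.28,60)]);print(P.min(0),P.max(0))
m=mask(s,(18,120,40),(35,255,255),(260,140,70,80))
ys,xs=np.nonzero(m)
for y in range(ys.max()-12,ys.max()+1): r=xs[ys==y];print(y,r.min(),r.max(),end='; ')
"
```

```text
t 13.33 pos [ 0.5766 -0.0205  0.2342] yaw -16.48 q6 1.78 F [-0.1  0.1 -0.3] M [ 0.04  0.01 -0.  ] op 0.492
ROW [ 0.01  0.02 -0.08] [-0.1  -0.16  5.42]
[287.3307308  198.66588327] [300.13244627 209.01361952]
196 285 300; 197 285 300; 198 285 300; 199 286 300; 200 286 299; 201 287 299; 202 287 299; 203 287 299; 204 288 298; 205 288 298; 206 288 297; 207 289 296; 208 291 295;
```

View pics/s7.png

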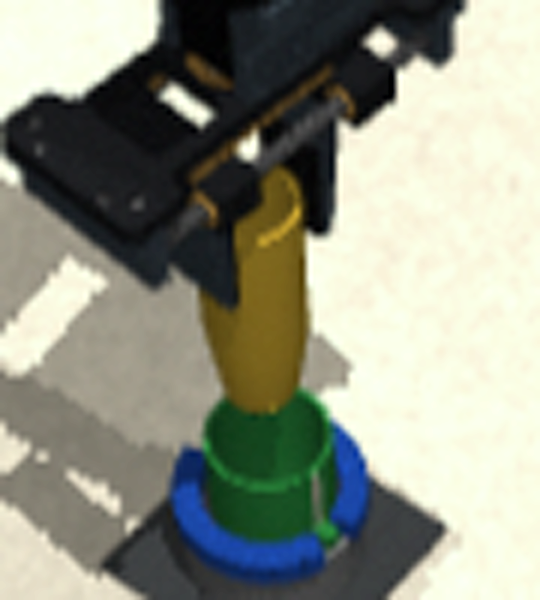

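The yellow cup hangs upright over the green rim, with its foot at crop (262,405). It is centred within about 1–2 mm, so I'll lower it.

Request:
{"method": "carry_out", "body": {
  "series": [
    [0, 0, 0, -0.1, -0.12, 1.5, 255],
    [0, 0, 0, -0.1, -0.12, 3.5, 255],
    [0, 0, 0, -0.1, -0.12, 5.5, 255],
    [0, 0, 0, -0.1, -0.12, 7.5, 255],
    [0, 0, 0, -0.1, -0.12, 9, 255],
    [0, 0, 0, -0.1, -0.12, 10.2, 255],
    [0, 0, 0, -0.1, -0.12, 11, 255],
    [0, 0, 0, -0.1, -0.12, 11.5, 255],
    [0, 0, 0, -0.1, -0.12, 11.5, 255],
    [0, 0, 0, -0.1, -0.12, 11.5, 255]
  ]
}}

```text
time_s: 14.22
position: [0.5763, -0.0182, 0.1199]
tcp_rot: [-3.109, 0.449, -0.001]
wrist_force: [0.2, 0.8, -1.1]
opening: 0.493
```

Request:
{"method": "carry_out", "body": {
  "series": [
    [0, 0, 0, 0, 0, 0.3, 255],
    [0, 0, 0, 0, 0, 0.6, 255],
    [0, 0, 0, 0, 0, 0.9, 255],
    [0, 0, 0, 0, 0, 1.1, 255],
    [0, 0, 0, 0, 0, 1.25, 255],
    [0, 0, 0, 0, 0, 1.3, 255],
    [0, 0, 0, 0, 0, 1.3, 255]
  ]
}}

```text
time_s: 14.8
position: [0.5761, -0.0181, 0.1065]
tcp_rot: [-3.109, 0.448, -0.0]
wrist_force: [-0.1, -0.5, -0.5]
opening: 0.492
```

Request:
{"method": "carry_out", "body": {
  "series": [
    [0, 0, 0, 0, 0, 0, 0],
    [0, 0, 0, 0, 0, 0, 0],
    [0, 0, 0, 0, 0, 0, 0],
    [0, 0, 0, 0, 0, 0, 0],
    [0, 0, 0, 0, 0, 0, 0],
    [0, 0, 0, 0, 0, 0, 0],
    [0, 0, 0, 0, 0, 0, 0],
    [0, 0, 0, 0, 0, 0, 0],
    [0, 0, 0, 0, 0, 0, 0]
  ]
}}

```text
time_s: 15.55
position: [0.576, -0.0181, 0.1064]
tcp_rot: [3.109, -0.448, -0.0]
wrist_force: [-0.1, 0.1, 0.7]
opening: 0.997
```

Request:
{"method": "carry_out", "body": {
  "series": [
    [0, 0, 0, 0, 0, -2, 0],
    [0, 0, 0, 0, 0, -4, 0],
    [0, 0, 0, 0, 0, -8, 0],
    [0, 0, 0, 0, 0, -12, 0],
    [0, 0, 0, 0, 0, -15, 0],
    [0, 0, 0, 0, 0, -15, 0],
    [0, 0, 0, 0, 20, -15, 0],
    [0, 0, 0, 0, 20, -15, 0],
    [0, 0, 0, 0, 20, -15, 0],
    [0, 0, 0, 0, 20, -15, 0],
    [0, 0, 0, 0, 20, -15, 0],
    [0, 0, 0, 0, 20, -15, 0]
  ]
}}

```text
time_s: 16.55
position: [0.518, -0.2141, 0.2561]
tcp_rot: [3.108, -0.454, -0.0]
wrist_force: [-0.1, 0.6, 0.6]
opening: 1.004
```

```bash
python3 -c "
from h import *
go(.576,-.0186,.236,-16.4)
t=optics.get_image('top');s=optics.get_image('scene')
a=crop(s,255,160,80,100,5);b=crop(t,298,180,80,100,5)
cv2.imwrite('pics/s8.png',cv2.convertScaleAbs(np.hstack([a,b]),alpha=1.6))
print('expect home yellow rim px',proj(s,[.5764,-.0185,.137]),proj(t,[.5764,-.0185,.137]),'green',proj(s,[.5764,-.0185,.098]))
"
```

```text
t 16.55 pos [ 0.518  -0.2141  0.2561] yaw -16.60 q6 1.43 F [-0.1  0.6  0.6] M [ 0.09 -0.05  0.03] op 1.004
ROW [ 0.04  0.   -0.2 ] [ -0.03 -20.4    1.99]
expect home yellow rim px (np.float64(294.0509919895107), np.float64(203.90699982225857)) (np.float64(340.7261329599263), np.float64(221.24655003327666)) green (np.float64(294.71561091506993), np.float64(212.32462997896548))
```

View pics/s8.png

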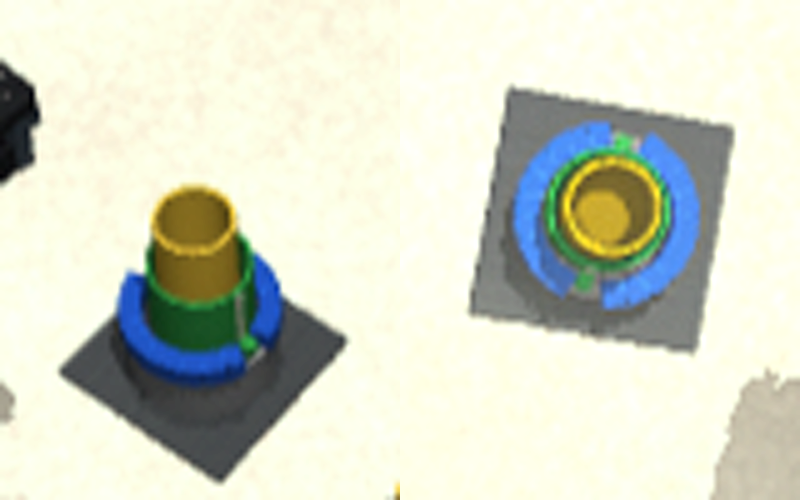

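The yellow rim centre is at pixel (293.8,204.2) in the scene view, where (294.1,203.9) is expected when home. In the top view it is at (340.4,221.0), against (340.7,221.2) expected. The lugs are in the notches and the robot is clear.

```bash
python3 -c "
from workcell import order
print(order.close_job())"
```

```text
the job is handed in; nothing more can be done
None
```

The bucket is loaded and the job is handed in at about 16.6 s of robot time. The interface reported no verdict.

- **Green cup:** I turned it about 40° to match the notch line seen from above and lowered it with the wrist force never above about 2 N. The lugs dropped in on the first try. The gripper height and both camera views show it home.
- **Yellow cup:** I lowered it straight into the green cup. After release, its rim centre was within 0.5 px of the home position in both views.
- **Robot and bystanders:** The gripper is open, about 20 cm to the side and above the cups. The arm's path stayed clear of the rack, bottle and jar. I did not re-measure their positions at the end.
- **Disagreement:** The position I read before going down on the green cup was taken while the arm was still settling, so the grasp was about 4 mm off. It stayed within the grip's tolerance, and I allowed for it when placing the cup.

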